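# Paint tins on the bench rack in order of size

## Robot

A 6-joint arm with a two-finger parallel gripper is mounted at the origin on the work surface. World frame = base frame: x ahead of the robot, y to its left, z up, the work surface at z = 0. Lengths are in m, angles in rad, forces in N, time in s.
With the tool pointing down it reaches from about 0.25 to 0.775 m from the base axis. Payload 4 kg.
Tool frame: the origin (TCP) lies at the very end of the fingers, on their centre line; the grasp point (between the pads) lies robot.pinch_z behind it (robot.pinch_z is the distance from the TCP to the grasp point, in m); z points along the fingers, x is the direction in which the jaws open and shut, and the axes are right-handed (so a half turn about z gives the same grasp; the last joint's range is limited). The gripper opens to 85 mm and grips with 20 to 120 N. Pads are 22 mm wide; open, the fingers measure 114 mm over their backs; the gripper's body (76 mm by 85 mm) begins 54 mm behind the grasp point. The pads swing forward as they close: fully open they stand 13 mm farther back than shut.
Start: joints at [1.125, 0.087, 1.371, -0, 1.684, -0.103], TCP at [0.185, 0.518, 0.231] pointing down, gripper open.
Joint ranges: [-3.1, 3.1], [-0.76, 2.03], [0.27, 2.55], [-1.08, 4.22], [0.17, 2.65], [-2.57, 2.57]. Speed limits (rad/s): [2.79, 2.79, 3.14, 3.14, 3.14, 3.14].

## Interface

Orientations are given as a rotation vector (axis times angle).
In Python, from cell import status, imaging, hand_in, robot gives the robot as it stands.
- The arm moves only by the shell command python3 -m pendant 'ROWS' [FORCE]. ROWS is JSON, a list of rows, each a list of 7 numbers: the opening, from 0 (shut) to 1 (fully open), then the shift along the tool's x, y, z in cm, then the turn, a rotation vector about the tool's x, y, z in rad. In form: [[hand, tx, ty, tz, ax, ay, az], ...]. A call has 1 to 10 rows; each row is the pose to reach, as a shift and turn from the pose commanded when the call began, along the tool's axes at that moment; what a row does not reach only later rows make up. A row lasts 1/10 s, in which the tool goes at most 50 mm and 8.59 degrees, less where a joint would pass 70% of its speed; a pose out of reach is approached as far as the arm can. A call with a gripper value outside its range is refused whole. The fingers move at their own pace and stop on an object; FORCE is the grip in N (left out, the last holds). Time passes only in rows, so rows that repeat a pose let the fingers close. It gives the time, the measured TCP pose, the force and the opening at its end, in the units of the state.
- status.get_obs(): the state, without advancing time (a new reading comes with each control period).
- imaging.grab_frame(name): name is "scene" or "top" or "wrist"; returns a dict with "image" (400x640x3 uint8, red, green, blue), "depth" (400x640 float32, m along the optical axis (not along the pixel's ray), 0 where there is no reading), "fov_y" (degrees; the focal length in pixels is half the picture's height over the tangent of half this angle, whatever the lens; pixels are square), "cx", "cy" (the principal point, pixels), "rvec" (rotation vector, rad) and "tvec" (3), from world to camera coordinates, as OpenCV has them. Camera axes: x right, y down, z forward; pixel columns grow to the right and rows downward; lengths in m; the calibration is good to about 2 mm. A picture is of the moment at which its call begins.
- hand_in(): hands the job in, once; it reports no verdict.
The state is a dict: "t": time; "qpos": joint angles; "joint_vel": joint speeds; "joint_efforts": joint torques, N m; "tool_pos": TCP position; "tcp_rot": TCP orientation; "wrist_force": force on the tool from outside, world axes, zero at the start; "wrist_torque": the same for the moment, N m; "width": finger opening in m.
Only numpy, scipy, OpenCV 4.12 (cv2) and the standard library are available. Lean on these libraries where they do the work, as an engineer would, in place of code of your own. Each camera call takes 0.05 s, during which the arm holds its last target.

## Task

Tidy the four paint tins onto the bench rack in order of size: one tin standing upright in the middle of each cork pad, the smallest on the pad next to the red end stop and each next one bigger, up to the biggest at the other end. Do not tip any tin over on the way, and leave the mug where it is.

Things in the scene. Friction and masses are not known exactly. Their poses are not given: they have to be found in the camera images.
- tin_yellow: Closed yellow paint tin, the smallest of the four: upright cylinder 46 mm across and 50 mm tall, steel rims, a dab of yellow on its steel lid. Origin: centre of its underside; z is its axis, up. Starts standing on the bench, between the robot and the rack.
- tin_blue: Closed blue paint tin, the second smallest of the four: upright cylinder 52 mm across and 66 mm tall, steel rims, a dab of blue on its steel lid. Origin: centre of its underside; z is its axis, up. Starts standing on the bench, between the robot and the rack.
- tin_white: Closed white paint tin, the second biggest of the four: upright cylinder 58 mm across and 82 mm tall, steel rims, a dab of white on its steel lid. Origin: centre of its underside; z is its axis, up. Starts standing on the bench, between the robot and the rack.
- tin_green: Closed green paint tin, the biggest of the four: upright cylinder 64 mm across and 98 mm tall, steel rims, a dab of green on its steel lid. Origin: centre of its underside; z is its axis, up. Starts standing on the bench, between the robot and the rack.
- pad_a: Cork pad at the rack's right-hand end as the robot looks at it (-y); 72 mm across, 3 mm thick, one of a straight row of four 95 mm apart, fixed on the rack (a fixed dark board 450 x 110 x 18 mm on the bench). Origin: centre of its underside, 18 mm above the bench; its top is 21 mm above the bench. y runs along the row towards pad_d, x across the rack, away from the robot.
- pad_b: Cork pad second from the right; 72 mm across, 3 mm thick, one of a straight row of four 95 mm apart, fixed on the rack (a fixed dark board 450 x 110 x 18 mm on the bench). Origin: centre of its underside, 18 mm above the bench; its top is 21 mm above the bench. y runs along the row towards pad_d, x across the rack, away from the robot.
- pad_c: Cork pad third from the right; 72 mm across, 3 mm thick, one of a straight row of four 95 mm apart, fixed on the rack (a fixed dark board 450 x 110 x 18 mm on the bench). Origin: centre of its underside, 18 mm above the bench; its top is 21 mm above the bench. y runs along the row towards pad_d, x across the rack, away from the robot.
- pad_d: Cork pad at the left-hand end (+y); 72 mm across, 3 mm thick, one of a straight row of four 95 mm apart, fixed on the rack (a fixed dark board 450 x 110 x 18 mm on the bench). Origin: centre of its underside, 18 mm above the bench; its top is 21 mm above the bench. y runs along the row towards pad_d, x across the rack, away from the robot.
- red_stop: Red end stop, a fixed block 90 (across the rack) x 24 (along it) x 30 mm high, standing on one end of the rack, 62 mm beyond the centre of the last pad, which may be pad_a or pad_d; a black stop of the same size stands at the other end. Origin: centre of its underside, 18 mm above the bench.
- mug: White mug, 80 mm across, 90 mm tall, standing on the bench left of the tins; leave it alone. Origin: centre of its underside.

How it is judged:
At the end, for the whole second after the job is handed in: Counting from the pad next to the red stop, the yellow, blue, white and green tins stand on the four pads, each centred within 12 mm of its pad's centre, resting on the pad, upright within 0.08 rad, released and at rest (((horizontal distance between red_stop and pad_a below 0.1 m and horizontal distance between tin_yellow and pad_a below 0.012 m and z of tin_yellow in the frame of pad_a below 0.007 m and horizontal distance between tin_blue and pad_b below 0.012 m and z of tin_blue in the frame of pad_b below 0.007 m and horizontal distance between tin_white and pad_c below 0.012 m and z of tin_white in the frame of pad_c below 0.007 m and horizontal distance between tin_green and pad_d below 0.012 m and z of tin_green in the frame of pad_d below 0.007 m) or (horizontal distance between red_stop and pad_d below 0.1 m and horizontal distance between tin_yellow and pad_d below 0.012 m and z of tin_yellow in the frame of pad_d below 0.007 m and horizontal distance between tin_blue and pad_c below 0.012 m and z of tin_blue in the frame of pad_c below 0.007 m and horizontal distance between tin_white and pad_b below 0.012 m and z of tin_white in the frame of pad_b below 0.007 m and horizontal distance between tin_green and pad_a below 0.012 m and z of tin_green in the frame of pad_a below 0.007 m)) and angle between each of tin_yellow, tin_blue, tin_white, tin_green's own z axis and vertical below 0.08 rad and linear speed of each of tin_yellow, tin_blue, tin_white, tin_green below 0.01 m/s and angular speed of each of tin_yellow, tin_blue, tin_white, tin_green below 0.1 rad/s); the robot touches nothing.
It fails at once if a tin is tipped more than 45 degrees (angle between any of tin_yellow, tin_blue, tin_white, tin_green's own z axis and vertical above 0.79 rad).
It fails at once if the mug is moved more than 20 mm (distance of mug from where it was at the start of the episode above 0.02 m).
It also fails if it takes over 93 s, if anything falls off the work surface, if the arm or the gripper's body presses on something with over 40 N, if the wrist force passes 120 N, or if a joint passes its speed limit or range.

## Working session

There is one attempt and no reset: what is moved stays moved. The work goes in short steps, Python scripts to look and compute and a shell command to move; the robot and the scene stay as the last step left them, time stands still between calls to the robot, and variables do not carry over. Pictures are saved under pics/ and viewed, and the job is handed in when it is done.

```bash
mkdir -p pics; ls; python3 - <<'E'
from cell import status, imaging, robot
import cv2,numpy as np
print(status.get_obs()); print([ (k,getattr(robot,k)) for k in dir(robot) if k[0]!='_'])
for n in ['top','scene']:
    f=imaging.grab_frame(n); cv2.imwrite(f'pics/{n}0.png',f['image'][:,:,::-1]); print(n,f['fov_y'],f['cx'],f['cy'],f['rvec'],f['tvec'])
    np.savez(f'{n}0.npz',**f)
E
```

```text
pics
{'t': 0.0, 'qpos': array([ 1.12491576e+00,  8.79460211e-02,  1.37230451e+00,  2.72802851e-05,
        1.68360295e+00, -1.03110075e-01]), 'joint_vel': array([-1.88001960e-03, -4.66901765e-04, -2.84918150e-05,  1.70190786e-03,
        3.05169009e-04,  1.13325114e-03]), 'joint_efforts': array([ 1.25927631e-04, -3.51863122e+01, -3.13270676e+01, -2.14266097e-04,
        1.05989628e-02,  3.85695230e-06]), 'tool_pos': array([0.18463162, 0.51753721, 0.23011855]), 'tcp_rot': array([ 2.56686914,  1.80941467, -0.00311756]), 'wrist_force': array([-0.46764149, -0.58687414, -0.50162568]), 'wrist_torque': array([-0.02119614, -0.03941257, -0.05630247]), 'width': 0.08546725922964073}
[('MotionError', <class 'cell.MotionError'>), ('pinch_z', 0.0187)]
top 47.58956115248921 310.2502309339556 203.30367545510344 [ 2.11920877 -2.1683697   0.17889815] [0.11061291 0.53148753 0.99645309]
scene 53.988093510723495 324.42116412834866 202.17883853283126 [ 1.74876517  1.81023082 -0.75632798] [-0.08432139 -0.35482891  1.30550119]
```

View pics/top0.png

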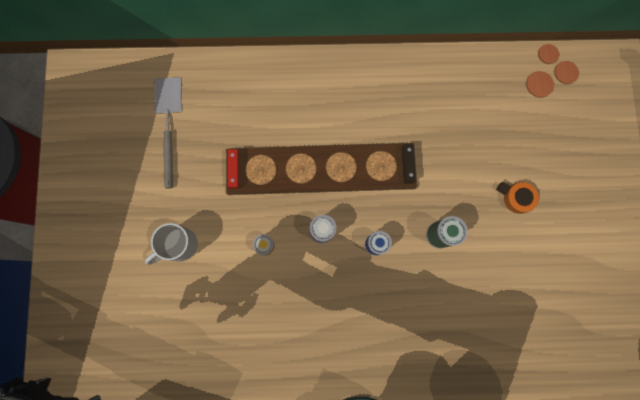

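View pics/scene0.png

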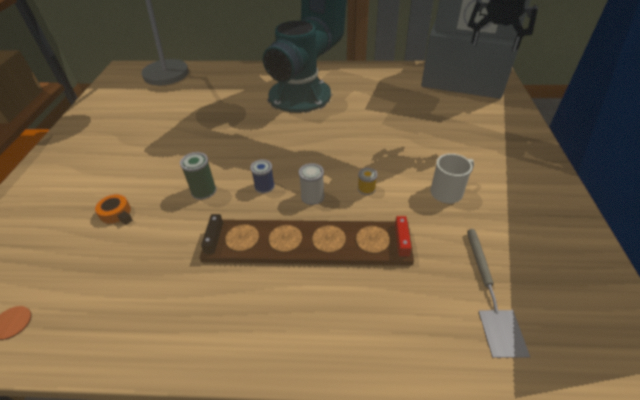

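The top view shows the red stop at the left (233,168), which is +y, so yellow goes on pad_d. The pads are at about (261,170), (301,168), (341,167) and (381,166). The lids are yellow (263,244), white (323,228), blue (379,242) and green (452,231). The mug is at (170,242).

```bash
cat > h.py <<'E'
import numpy as np,cv2
def cloud(f):
    d=f['depth'].astype(float);h,w=d.shape
    fl=h/2/np.tan(np.radians(float(f['fov_y']))/2)
    u,v=np.meshgrid(np.arange(w),np.arange(h))
    P=np.stack([(u-f['cx'])/fl*d,(v-f['cy'])/fl*d,d],-1)
    R=cv2.Rodrigues(np.array(f['rvec'],float))[0]
    W=(P-np.array(f['tvec']).ravel())@R
    W[d==0]=np.nan
    return W
def ray(f,u,v,z):
    fl=400/2/np.tan(np.radians(float(f['fov_y']))/2)
    R=cv2.Rodrigues(np.array(f['rvec'],float))[0]
    c=-R.T@np.array(f['tvec']).ravel(); r=R.T@np.array([(u-f['cx'])/fl,(v-f['cy'])/fl,1])
    return c+r*(z-c[2])/r[2]
H=dict(yellow=.05,blue=.066,white=.082,green=.098)
E
python3 - <<'E'
from h import *
for n in ['top','scene']:
    f=np.load(n+'0.npz');W=cloud(f)
    print(n,'bench z',np.nanmedian(W[280:300,250:300,2]) if n=='top' else np.nanmedian(W[300:350,250:350,2]))
    x,y,z=W[...,0],W[...,1],W[...,2]
    g=dict(yellow=(263,244),white=(323,228),blue=(379,242),green=(452,231)) if n=='top' else dict(yellow=(367,174),white=(311,173),blue=(262,167),green=(196,161))
    for k,(u,v) in g.items():
        p=ray(f,u,v,H[k])
        m=(np.abs(z-H[k])<.008)&(np.hypot(x-p[0],y-p[1])<.045)
        q=np.c_[x[m],y[m]]; c,r=cv2.minEnclosingCircle(q.astype(np.float32))
        print(k,p.round(4),m.sum(),'med z',np.median(z[m]).round(4),'circ',np.round(c,4),round(r,4),'mean',q.mean(0).round(4),'box',((q.min(0)+q.max(0))/2).round(4))
    im=f['image']; hsv=cv2.cvtColor(im,cv2.COLOR_RGB2HSV)
    # pads: bright cork within z≈.021
    m=((z>.012)&(z<.03)&(hsv[...,2]>110)&(hsv[...,0]<25)&(x>.4)).astype(np.uint8)
    N,L,S,C=cv2.connectedComponentsWithStats(m)
    for i in range(1,N):
        if S[i,4]>150:
            uv=C[i];(ex,ey),ax,_=cv2.fitEllipse(np.argwhere(L==i)[:,::-1].astype(np.float32)) 
            print('pad?',uv.round(1),S[i,4],ray(f,*uv,.021).round(4), 'xy', np.nanmean(np.c_[x[L==i],y[L==i],z[L==i]],0).round(4))
    m=(hsv[...,1]>170)&((hsv[...,0]<6)|(hsv[...,0]>174))&(z>.03)&(z<.06)&(x>.4)&(x<.7)
    print('red',m.sum(),np.median(W[m],0).round(3))
E
```

```text
top bench z 0.0004172528206112561
yellow [0.4428 0.2063 0.05  ] 333 med z 0.0499 circ [0.4426 0.2066] 0.0229 mean [0.4425 0.2065] box [0.4429 0.2064]
white [0.4724 0.0724 0.082 ] 549 med z 0.0818 circ [0.4734 0.0725] 0.029 mean [0.4734 0.0726] box [0.4735 0.0724]
blue [ 0.4402 -0.0509  0.066 ] 434 med z 0.0656 circ [ 0.4395 -0.0525] 0.026 mean [ 0.4391 -0.0523] box [ 0.4392 -0.0523]
green [ 0.458  -0.2037  0.098 ] 706 med z 0.0976 circ [ 0.4583 -0.2049] 0.0324 mean [ 0.4585 -0.2045] box [ 0.4591 -0.2047]
pad? [165.4 153. ] 159 [0.6653 0.4385 0.021 ] xy [0.6661 0.4392 0.0187]
pad? [380.8 165.5] 722 [ 0.6241 -0.071   0.021 ] xy [ 0.6241 -0.071   0.0211]
pad? [300.6 168. ] 717 [0.6222 0.1191 0.021 ] xy [0.6222 0.119  0.0212]
pad? [340.7 166.7] 717 [0.6231 0.0242 0.021 ] xy [0.6231 0.0242 0.0211]
pad? [260.4 169.3] 713 [0.621  0.2138 0.021 ] xy [0.621  0.2137 0.0213]
pad? [520.6 199.1] 299 [ 0.5361 -0.3953  0.021 ] xy [ 0.5353 -0.3925  0.0267]
red 351 [0.619 0.274 0.048]
scene bench z 0.00029991965523364225
yellow [0.444  0.2076 0.05  ] 228 med z 0.0502 circ [0.4432 0.2085] 0.0245 mean [
[... 168 characters left out ...]
47   0.066 ] 276 med z 0.0658 circ [ 0.4403 -0.0506] 0.0279 mean [ 0.4431 -0.0495] box [ 0.4405 -0.05  ]
green [ 0.4603 -0.1963  0.098 ] 431 med z 0.0975 circ [ 0.4594 -0.2034] 0.0342 mean [ 0.4627 -0.2015] box [ 0.461  -0.2028]
pad? [117.5 208.3] 152 [ 0.545  -0.3813  0.021 ] xy [ 0.5503 -0.3765  0.0269]
pad? [241.7 237. ] 704 [ 0.624  -0.0698  0.021 ] xy [ 0.6238 -0.0698  0.0211]
pad? [284.9 237.7] 709 [0.6234 0.0254 0.021 ] xy [0.6232 0.0254 0.0211]
pad? [328.6 238.2] 715 [0.6221 0.1205 0.021 ] xy [0.622  0.1205 0.0212]
pad? [372.5 238.7] 720 [0.621  0.2153 0.021 ] xy [0.621  0.2153 0.0214]
pad? [481.8 255.5] 228 [0.6597 0.4386 0.021 ] xy [0.657  0.4394 0.0191]
red 284 [0.626 0.276 0.048]
```

```bash
cat >> h.py <<'E'
from scipy.spatial.transform import Rotation as Ro
def plan(o,p,R=np.diag([1.,-1,-1])):
    A=Ro.from_rotvec(o['tcp_rot'])
    d=A.inv().apply(np.array(p)-o['tool_pos'])*100
    return d.round(2),(A.inv()*Ro.from_matrix(R)).as_rotvec().round(3)
T=dict(yellow=(.443,.2072),white=(.474,.0735),blue=(.440,-.0515),green=(.459,-.204))
P=dict(yellow=(.621,.2145),blue=(.622,.1198),white=(.6233,.0248),green=(.624,-.0704))
def go(*p):
    from cell import status
    o=status.get_obs(); print('t',round(o['t'],2),'pos',o['tool_pos'].round(4),'w',round(o['width'],4),'F',o['wrist_force'].round(1),'err',plan(o,o['tool_pos'])[1])
    for q in p: print(q,plan(o,q))
E
python3 - <<'E'
from h import *
f=np.load('top0.npz');print(ray(f,170,242,.09))
go((.443,.2072,.2))
E
```

```text
[0.4488701  0.40179711 0.09      ]
t 0.1 pos [0.1847 0.5176 0.2302] w 0.0854 F [-0.3  0.3 -0.3] err [1.000e-03 2.000e-03 1.228e+00]
(0.443, 0.2072, 0.2) (array([-20.54,  34.76,   3.06]), array([1.000e-03, 2.000e-03, 1.228e+00]))
```

```bash
python3 -m pendant '[[1,-20.54,34.76,3,0,0,1.228],[1,-20.54,34.76,3,0,0,1.228],[1,-20.54,34.76,3,0,0,1.228],[1,-20.54,34.76,3,0,0,1.228],[1,-20.54,34.76,3,0,0,1.228],[1,-20.54,34.76,3,0,0,1.228],[1,-20.54,34.76,3,0,0,1.228],[1,-20.54,34.76,3,0,0,1.228],[1,-20.54,34.76,3,0,0,1.228],[1,-20.54,34.76,3,0,0,1.228]]' 30
python3 - <<'E'
from h import *
go((.443,.2072,.2),(.443,.2072,.012))
E
```

```text
t: 1.1
tool_pos: [0.4435, 0.2065, 0.2005]
tcp_rot: [3.141, -0.004, -0.003]
wrist_force: [-0.1, -0.7, 0.7]
width: 0.0854
t 1.1 pos [0.4435 0.2065 0.2005] w 0.0854 F [-0.1 -0.7  0.7] err [ 0.     0.002 -0.003]
(0.443, 0.2072, 0.2) (array([-0.05, -0.07,  0.05]), array([ 0.   ,  0.002, -0.003]))
(0.443, 0.2072, 0.012) (array([-1.000e-02, -7.000e-02,  1.885e+01]), array([ 0.   ,  0.002, -0.003]))
```

```bash
python3 -m pendant '[[1,0,0,4,0,0,0],[1,0,0,8,0,0,0],[1,0,0,12,0,0,0],[1,0,0,15,0,0,0],[1,0,0,17,0,0,0],[1,0,0,18.3,0,0,0],[1,0,0,18.8,0,0,0],[1,0,0,18.8,0,0,0]]' 30
python3 -m pendant '[[0.4,0,0,0,0,0,0],[0.4,0,0,0,0,0,0],[0.3,0,0,0,0,0,0],[0.3,0,0,0,0,0,0],[0.2,0,0,0,0,0,0],[0.2,0,0,0,0,0,0],[0.2,0,0,0,0,0,0],[0.2,0,0,0,0,0,0]]' 30
```

```text
t: 1.9
tool_pos: [0.4429, 0.2085, 0.0134]
tcp_rot: [-3.141, -0.002, 0.0]
wrist_force: [-0.3, -0.2, 0.4]
width: 0.0851
t: 2.7
tool_pos: [0.4442, 0.2081, 0.0147]
tcp_rot: [-3.141, 0.0, -0.004]
wrist_force: [-1.0, -0.1, 5.7]
width: 0.0451
```

```bash
python3 -m pendant '[[0.2,0,0,-0.5,0,0,0],[0.2,0,0,-2,0,0,0],[0.2,0,0,-4,0,0,0],[0.2,0,0,-7,0,0,0],[0.2,0,0,-10,0,0,0],[0.2,0,0,-12,0,0,0],[0.2,0,0,-12,0,0,0]]' 30
python3 - <<'E'
from h import *
from cell import imaging
f=imaging.grab_frame('scene');cv2.imwrite('pics/s1.png',f['image'][:,:,::-1])
f=imaging.grab_frame('wrist');cv2.imwrite('pics/w1.png',f['image'][:,:,::-1])
x,y=P['yellow'];go((x,y,.134),(x,y,.035))
E
```

```text
t: 3.4
tool_pos: [0.4451, 0.2083, 0.1366]
tcp_rot: [-3.139, 0.0, -0.01]
wrist_force: [0.3, -0.5, -0.1]
width: 0.0452
t 3.5 pos [0.4428 0.2075 0.1326] w 0.0451 F [ 0.5  0.  -1.4] err [ 0.     0.001 -0.   ]
(0.621, 0.2145, 0.134) (array([17.82, -0.7 , -0.16]), array([ 0.   ,  0.001, -0.   ]))
(0.621, 0.2145, 0.035) (array([17.83, -0.7 ,  9.74]), array([ 0.   ,  0.001, -0.   ]))
```

View pics/s1.png

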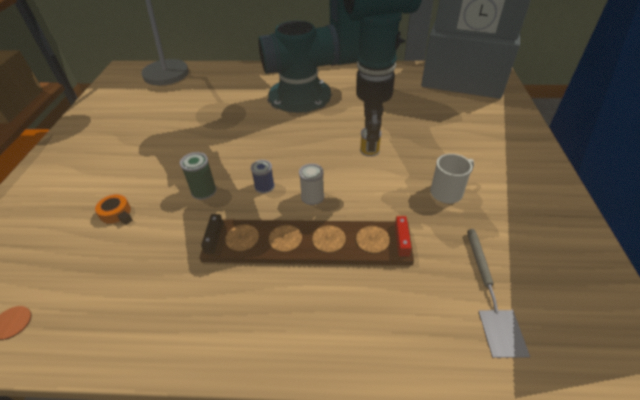

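View pics/w1.png

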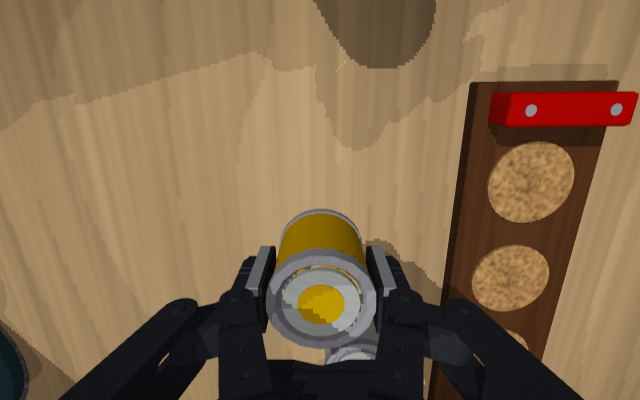

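The scene view shows yellow lifted in the gripper at (370,140). In the wrist view it hangs upright and centred at (320,300). Next I carry it to pad_d.

```bash
python3 -m pendant '[[0.2,1.5,0,0,0,0,0],[0.2,4,-0.2,0,0,0,0],[0.2,8,-0.3,0,0,0,0],[0.2,12,-0.5,0,0,0,0],[0.2,15,-0.6,0,0,0,0],[0.2,17,-0.7,0,0,0,0],[0.2,17.8,-0.7,0,0,0,0],[0.2,17.8,-0.7,0,0,0,0],[0.2,17.8,-0.7,0,0,0,0]]' 30
python3 -m pendant '[[0.2,0,0,2,0,0,0],[0.2,0,0,5,0,0,0],[0.2,0,0,7,0,0,0],[0.2,0,0,8.5,0,0,0],[0.2,0,0,9,0,0,0],[0.2,0,0,9.3,0,0,0],[0.2,0,0,9.3,0,0,0],[0.2,0,0,9.3,0,0,0]]' 30
python3 - <<'E'
from h import *
from cell import imaging
import time
f=imaging.grab_frame('top');W=cloud(f);cv2.imwrite('pics/t2.png',f['image'][:,:,::-1])
x,y=P['yellow']
for i in range(3): go((x,y,.034)); imaging.grab_frame('wrist')
E
```

```text
t: 4.4
tool_pos: [0.6198, 0.2146, 0.132]
tcp_rot: [3.141, 0.0, -0.005]
wrist_force: [-0.6, -0.6, -0.3]
width: 0.0454
t: 5.2
tool_pos: [0.6221, 0.215, 0.0419]
tcp_rot: [-3.141, -0.0, -0.004]
wrist_force: [0.7, 0.1, -0.8]
width: 0.0452
t 5.25 pos [0.6221 0.215  0.0419] w 0.0452 F [-0.2  0.  -1. ] err [-0.001 -0.003  0.   ]
(0.621, 0.2145, 0.034) (array([-0.11,  0.05,  0.79]), array([-0.001, -0.003,  0.   ]))
t 5.3 pos [0.622  0.2149 0.0417] w 0.0456 F [-0.1  0.2 -0.3] err [-0.001 -0.002  0.   ]
(0.621, 0.2145, 0.034) (array([-0.11,  0.04,  0.77]), array([-0.001, -0.002,  0.   ]))
t 5.35 pos [0.6219 0.2149 0.0415] w 0.0454 F [ 0.5 -0.1 -1. ] err [-0.001 -0.002 -0.   ]
(0.621, 0.2145, 0.034) (array([-0.09,  0.04,  0.75]), array([-0.001, -0.002, -0.   ]))
```

```bash
python3 -m pendant '[[0.2,0,0,0.3,0,0,0],[0.2,0,0,0.5,0,0,0],[0.2,0,0,0.6,0,0,0],[0.2,0,0,0.6,0,0,0]]' 30; python3 -m pendant '[[0.2,0,0,0.1,0,0,0],[0.2,0,0,0.1,0,0,0]]' 30
```

```text
t: 5.8
tool_pos: [0.6213, 0.2147, 0.0357]
tcp_rot: [-3.141, 0.0, -0.001]
wrist_force: [-1.3, -0.9, 5.1]
width: 0.0454
t: 6.0
tool_pos: [0.6213, 0.2147, 0.0357]
tcp_rot: [-3.141, -0.0, -0.001]
wrist_force: [-3.4, -0.7, 9.1]
width: 0.045
```

Contact is confirmed (Fz 5 to 9 N), so I release.

```bash
python3 -m pendant '[[0.7,0,0,0,0,0,0],[0.9,0,0,0,0,0,0],[1,0,0,0,0,0,0],[1,0,0,0,0,0,0],[1,0,0,0,0,0,0]]' 30;  python3 -m pendant '[[1,0,0,-1,0,0,0],[1,0,0,-4,0,0,0],[1,0,0,-8,0,0,0],[1,0,0,-12,0,0,0],[1,0,0,-16,0,0,0],[1,0,0,-17,0,0,0]]' 30
python3 - <<'E'
from h import *
go((*T['blue'],.2))
E
```

```text
t: 6.5
tool_pos: [0.6211, 0.2147, 0.0329]
tcp_rot: [3.142, -0.0, -0.001]
wrist_force: [-0.1, 1.1, 0.5]
width: 0.0853
t: 7.1
tool_pos: [0.6236, 0.2153, 0.2115]
tcp_rot: [-3.138, -0.0, -0.019]
wrist_force: [-0.6, 0.0, 0.6]
width: 0.0854
t 7.1 pos [0.6236 0.2153 0.2115] w 0.0854 F [-0.6  0.   0.6] err [-0.003 -0.012  0.   ]
(0.44, -0.0515, 0.2) (array([-18.37,  26.69,   0.85]), array([-0.003, -0.012,  0.   ]))
```

```bash
python3 -m pendant '[[1,-18.1,26.6,0,0,0,0],[1,-18.1,26.6,0,0,0,0],[1,-18.1,26.6,0,0,0,0],[1,-18.1,26.6,0,0,0,0],[1,-18.1,26.6,0,0,0,0],[1,-18.1,26.6,0,0,0,0],[1,-18.1,26.6,0,0,0,0],[1,-18.1,26.6,0,0,0,0],[1,-18.1,26.6,0,0,0,0],[1,-18.1,26.6,0,0,0,0]]' 30
python3 - <<'E'
from h import *
from cell import imaging
f=imaging.grab_frame('wrist');cv2.imwrite('pics/w3.png',f['image'][:,:,::-1])
go((*T['blue'],.026))
E
```

```text
t: 8.1
tool_pos: [0.4407, -0.0504, 0.2032]
tcp_rot: [-3.141, -0.002, -0.0]
wrist_force: [-1.3, -0.4, 0.0]
width: 0.0856
t 8.15 pos [ 0.4408 -0.0503  0.2031] w 0.0856 F [0.8 0.1 0.2] err [-0.001  0.     0.002]
(0.44, -0.0515, 0.026) (array([-0.07,  0.13, 17.71]), array([-0.001,  0.   ,  0.002]))
```

View pics/w3.png

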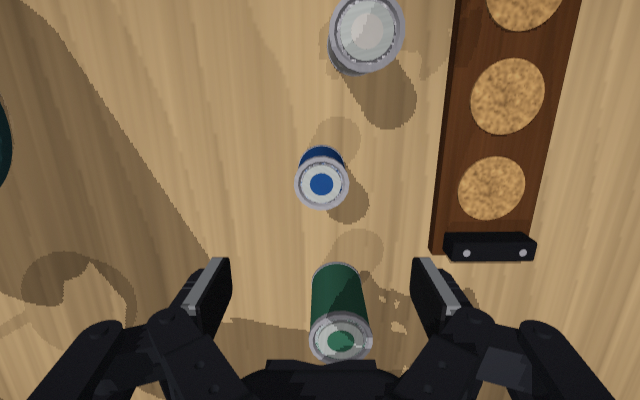

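The wrist view shows blue at (321,184), green at (340,340) and white at (367,32). I'll check these against my map using the wrist calibration.

```bash
python3 - <<'E'
from h import *
from cell import imaging
f=imaging.grab_frame('wrist')
print('blue',ray(f,321,184,.066),'green',ray(f,340,340,.098),'white',ray(f,368,31,.082))
go((*T['blue'],.026))
E
```

```text
blue [ 0.44057252 -0.0509298   0.066     ] green [ 0.45960164 -0.20209395  0.098     ] white [0.47562891 0.07411479 0.082     ]
t 8.2 pos [ 0.4408 -0.0503  0.2031] w 0.0855 F [0.  0.8 0.1] err [-0.     0.     0.002]
(0.44, -0.0515, 0.026) (array([-0.07,  0.13, 17.71]), array([-0.   ,  0.   ,  0.002]))
```

They agree to within 2 mm. I descend and grip.

```bash
python3 -m pendant '[[1,0,0.1,4,0,0,0],[1,0,0.1,8,0,0,0],[1,0,0.1,12,0,0,0],[1,0,0.1,15,0,0,0],[1,0,0.1,17,0,0,0],[1,0,0.1,17.7,0,0,0],[1,0,0.1,17.7,0,0,0],[1,0,0.1,17.7,0,0,0]]' 30
python3 -m pendant '[[0.45,0,0,0,0,0,0],[0.45,0,0,0,0,0,0],[0.35,0,0,0,0,0,0],[0.35,0,0,0,0,0,0],[0.25,0,0,0,0,0,0],[0.25,0,0,0,0,0,0],[0.25,0,0,0,0,0,0]]' 30
python3 -m pendant '[[0.25,0,0,-0.5,0,0,0],[0.25,0,0,-2,0,0,0],[0.25,0,0,-4,0,0,0],[0.25,0,0,-7,0,0,0],[0.25,0,0,-10,0,0,0],[0.25,0,0,-12,0,0,0],[0.25,0,0,-12,0,0,0],[0.25,0,0,-12,0,0,0]]' 30
python3 - <<'E'
from h import *
from cell import imaging
f=imaging.grab_frame('wrist');cv2.imwrite('pics/w4.png',f['image'][:,:,::-1])
go((*P['blue'],.146))
E
```

```text
t: 9.0
tool_pos: [0.4414, -0.0521, 0.0274]
tcp_rot: [3.141, 0.001, 0.003]
wrist_force: [0.7, -0.5, 0.5]
width: 0.0851
t: 9.7
tool_pos: [0.4412, -0.0525, 0.0276]
tcp_rot: [3.141, -0.0, 0.004]
wrist_force: [-0.8, 0.0, 5.1]
width: 0.0513
t: 10.5
tool_pos: [0.4397, -0.0522, 0.1454]
tcp_rot: [-3.141, 0.0, 0.002]
wrist_force: [-0.6, -0.4, -2.1]
width: 0.0513
t 10.55 pos [ 0.4391 -0.052   0.1445] w 0.0509 F [-0.3 -0.  -1.7] err [-0.001  0.003 -0.   ]
(0.622, 0.1198, 0.146) (array([ 18.29, -17.18,  -0.2 ]), array([-0.001,  0.003, -0.   ]))
```

View pics/w4.png

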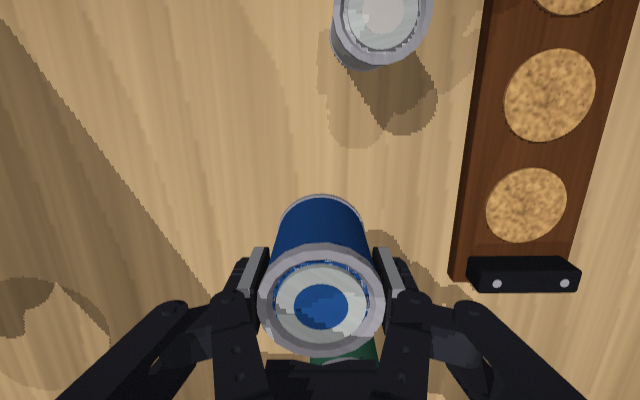

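Blue is held upright at (320,305). I carry it to pad_c.

```bash
python3 -m pendant '[[0.25,1.5,-1.5,0,0,0,0],[0.25,4,-4,0,0,0,0],[0.25,7,-7,0,0,0,0],[0.25,10,-10,0,0,0,0],[0.25,13,-13,0,0,0,0],[0.25,16,-15.5,0,0,0,0],[0.25,17.8,-17,0,0,0,0],[0.25,18.2,-17.2,0,0,0,0],[0.25,18.2,-17.2,0,0,0,0],[0.25,18.2,-17.2,0,0,0,0]]' 30
python3 -m pendant '[[0.25,0,0,2,0,0,0],[0.25,0,0,5,0,0,0],[0.25,0,0,7,0,0,0],[0.25,0,0,8.5,0,0,0],[0.25,0,0,9,0,0,0],[0.25,0,0,9,0,0,0],[0.25,0,0,9,0,0,0]]' 30
python3 - <<'E'
from h import *
from cell import imaging
f=imaging.grab_frame('wrist')
go((*P['blue'],.047))
E
```

```text
t: 11.55
tool_pos: [0.621, 0.1188, 0.1449]
tcp_rot: [3.141, -0.001, -0.005]
wrist_force: [-0.0, 0.1, -1.6]
width: 0.051
t: 12.25
tool_pos: [0.623, 0.1196, 0.0578]
tcp_rot: [-3.141, 0.0, -0.004]
wrist_force: [-0.4, -0.4, -1.3]
width: 0.0515
t 12.3 pos [0.6233 0.1197 0.0582] w 0.0513 F [ 1.2 -0.1 -1. ] err [-0.    -0.003 -0.   ]
(0.622, 0.1198, 0.047) (array([-0.13, -0.01,  1.12]), array([-0.   , -0.003, -0.   ]))
```

```bash
python3 -m pendant '[[0.25,0,0,0.3,0,0,0],[0.25,0,0,0.5,0,0,0],[0.25,0,0,0.7,0,0,0],[0.25,0,0,0.8,0,0,0],[0.25,0,0,0.8,0,0,0]]' 30
```

```text
t: 12.8
tool_pos: [0.6222, 0.1198, 0.0487]
tcp_rot: [-3.141, -0.0, -0.0]
wrist_force: [-0.4, 0.0, -0.1]
width: 0.0514
```

```bash
python3 -m pendant '[[0.25,0,0,0.1,0,0,0],[0.25,0,0,0.2,0,0,0],[0.25,0,0,0.2,0,0,0]]' 30
```

```text
t: 13.1
tool_pos: [0.6222, 0.1198, 0.0486]
tcp_rot: [-3.141, -0.0, -0.001]
wrist_force: [-4.4, -0.3, 6.7]
width: 0.0514
```

Contact again, so I release, lift and move over white.

```bash
python3 -m pendant '[[0.7,0,0,0,0,0,0],[0.9,0,0,0,0,0,0],[1,0,0,0,0,0,0],[1,0,0,0,0,0,0],[1,0,0,0,0,0,0]]' 30;  python3 -m pendant '[[1,0,0,-1,0,0,0],[1,0,0,-4,0,0,0],[1,0,0,-8,0,0,0],[1,0,0,-12,0,0,0],[1,0,0,-16,0,0,0],[1,-5,1.5,-17,0,0,0],[1,-10,3,-17,0,0,0],[1,-14.8,4.6,-17,0,0,0],[1,-14.8,4.6,-17,0,0,0],[1,-14.8,4.6,-17,0,0,0]]' 30
python3 - <<'E'
from h import *
from cell import imaging
f=imaging.grab_frame('wrist')
f=imaging.grab_frame('top');W=cloud(f);np.savez('top1.npz',**f)
x,y,z=W[...,0],W[...,1],W[...,2]
for k in ['yellow','blue']:
    h=H[k]+.021;p=P[k];m=(np.abs(z-h)<.008)&(np.hypot(x-p[0],y-p[1])<.045)
    if m.sum()>50:
        c,r=cv2.minEnclosingCircle(np.c_[x[m],y[m]].astype(np.float32));print(k,p,np.round(c,4),r,m.sum())
cv2.imwrite('pics/t4.png',f['image'][:,:,::-1])
go((*T['white'],.04))
E
```

```text
t: 13.6
tool_pos: [0.6222, 0.1197, 0.046]
tcp_rot: [-3.142, -0.0, 0.001]
wrist_force: [0.4, 0.1, 0.3]
width: 0.0853
t: 14.6
tool_pos: [0.4735, 0.0735, 0.2175]
tcp_rot: [-3.141, 0.001, -0.004]
wrist_force: [0.7, 0.7, -0.1]
width: 0.0852
yellow (0.621, 0.2145) [0.6191 0.213 ] 0.02320978417992592 324
blue (0.622, 0.1198) [0.6205 0.1194] 0.026082510128617287 84
t 14.7 pos [0.4754 0.0739 0.2174] w 0.0852 F [-0.4  0.5  1. ] err [-0.    -0.003 -0.   ]
(0.474, 0.0735, 0.04) (array([-0.19,  0.05, 17.74]), array([-0.   , -0.003, -0.   ]))
```

View pics/t4.png

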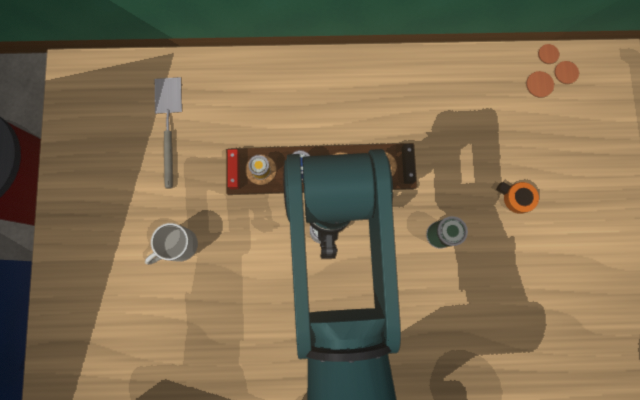

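The top view shows yellow centred on its pad at (261,166), within 2 mm. Blue is mostly hidden under the arm. Now white.

```bash
python3 -m pendant '[[1,0,0,4,0,0,0],[1,0,0,8,0,0,0],[1,0,0,12,0,0,0],[1,0,0,15,0,0,0],[1,0,0,17,0,0,0],[1,0,0,17.6,0,0,0],[1,0,0,17.6,0,0,0],[1,0,0,17.6,0,0,0]]' 30
python3 -m pendant '[[0.5,0,0,0,0,0,0],[0.5,0,0,0,0,0,0],[0.4,0,0,0,0,0,0],[0.4,0,0,0,0,0,0],[0.3,0,0,0,0,0,0],[0.3,0,0,0,0,0,0],[0.3,0,0,0,0,0,0]]' 35
python3 -m pendant '[[0.3,0,0,-0.5,0,0,0],[0.3,0,0,-2,0,0,0],[0.3,0,0,-4,0,0,0],[0.3,0,0,-7,0,0,0],[0.3,0,0,-10,0,0,0],[0.3,0,0,-12,0,0,0],[0.3,0,0,-12,0,0,0],[0.3,0,0,-12,0,0,0]]' 35
python3 - <<'E'
from h import *
from cell import imaging
f=imaging.grab_frame('wrist');cv2.imwrite('pics/w5.png',f['image'][:,:,::-1])
go((*P['white'],.16))
E
```

```text
t: 15.5
tool_pos: [0.476, 0.0739, 0.0416]
tcp_rot: [-3.141, -0.0, -0.004]
wrist_force: [-0.2, -0.1, 0.3]
width: 0.0852
t: 16.2
tool_pos: [0.4755, 0.0738, 0.0419]
tcp_rot: [-3.141, 0.0, -0.005]
wrist_force: [1.0, 0.0, 5.8]
width: 0.0571
t: 17.0
tool_pos: [0.4734, 0.0737, 0.1589]
tcp_rot: [-3.142, 0.0, 0.004]
wrist_force: [-0.0, 0.7, -3.7]
width: 0.0568
t 17.05 pos [0.4728 0.0737 0.158 ] w 0.0573 F [-0.2  0.7 -3.9] err [ 0.     0.004 -0.   ]
(0.6233, 0.0248, 0.16) (array([15.05,  4.89, -0.26]), array([ 0.   ,  0.004, -0.   ]))
```

View pics/w5.png

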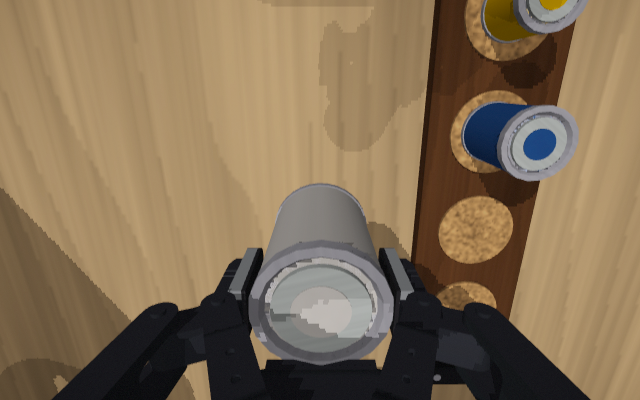

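White is held upright at (320,310). Blue (500,135) and yellow (520,20) stand on their pads. I carry white to pad_b.

```bash
python3 -m pendant '[[0.3,1,0.4,0,0,0,0],[0.3,3,1,0,0,0,0],[0.3,6,2,0,0,0,0],[0.3,9,3,0,0,0,0],[0.3,12,4,0,0,0,0],[0.3,14,4.7,0,0,0,0],[0.3,15,4.9,0,0,0,0],[0.3,15,4.9,0,0,0,0],[0.3,15,4.9,0,0,0,0]]' 35
python3 -m pendant '[[0.3,0,0,2,0,0,0],[0.3,0,0,5,0,0,0],[0.3,0,0,7,0,0,0],[0.3,0,0,8.5,0,0,0],[0.3,0,0,9,0,0,0],[0.3,0,0,9,0,0,0],[0.3,0,0,9,0,0,0]]' 35
python3 - <<'E'
from h import *
from cell import imaging
f=imaging.grab_frame('wrist')
go((*P['white'],.0615))
E
```

```text
t: 17.95
tool_pos: [0.6234, 0.025, 0.1592]
tcp_rot: [-3.141, -0.0, 0.004]
wrist_force: [0.4, -0.4, -3.7]
width: 0.0572
t: 18.65
tool_pos: [0.625, 0.0248, 0.0719]
tcp_rot: [3.142, 0.0, 0.004]
wrist_force: [0.6, 0.2, -2.8]
width: 0.057
t 18.7 pos [0.6253 0.0247 0.0722] w 0.0571 F [ 0.4 -0.2 -3.2] err [ 0.    -0.003  0.   ]
(0.6233, 0.0248, 0.0615) (array([-0.2 , -0.01,  1.07]), array([ 0.   , -0.003,  0.   ]))
```

```bash
python3 -m pendant '[[0.3,0,0,0.3,0,0,0],[0.3,0,0,0.5,0,0,0],[0.3,-0.1,0,0.7,0,0,0],[0.3,-0.1,0,0.8,0,0,0],[0.3,-0.1,0,0.8,0,0,0]]' 35
python3 -m pendant '[[0.3,0,0,0.1,0,0,0],[0.3,0,0,0.1,0,0,0]]' 35
```

```text
t: 19.2
tool_pos: [0.6232, 0.0247, 0.063]
tcp_rot: [-3.142, -0.0, -0.0]
wrist_force: [-2.0, -0.7, 0.6]
width: 0.0571
t: 19.4
tool_pos: [0.6232, 0.0247, 0.063]
tcp_rot: [3.142, 0.0, 0.001]
wrist_force: [-4.0, -0.2, 5.5]
width: 0.057
```

```bash
python3 -m pendant '[[0.8,0,0,0,0,0,0],[1,0,0,0,0,0,0],[1,0,0,0,0,0,0],[1,0,0,0,0,0,0],[1,0,0,0,0,0,0]]' 35;  python3 -m pendant '[[1,0,0,-1,0,0,0],[1,0,0,-4,0,0,0],[1,0,0,-8,0,0,0],[1,0,0,-12,0,0,0],[1,0,0,-16,0,0,0],[1,0,0,-17,0,0,0]]' 35
python3 -m pendant '[[1,-16.4,22.9,0,0,0,0],[1,-16.4,22.9,0,0,0,0],[1,-16.4,22.9,0,0,0,0],[1,-16.4,22.9,0,0,0,0],[1,-16.4,22.9,0,0,0,0],[1,-16.4,22.9,0,0,0,0],[1,-16.4,22.9,0,0,0,0],[1,-16.4,22.9,0,0,0,0],[1,-16.4,22.9,0,0,0,0]]' 35
python3 - <<'E'
from h import *
from cell import imaging
f=imaging.grab_frame('wrist');cv2.imwrite('pics/w6.png',f['image'][:,:,::-1])
W=cloud(f);x,y,z=W[...,0],W[...,1],W[...,2];p=T['green']
m=(np.abs(z-.098)<.008)&(np.hypot(x-p[0],y-p[1])<.045);print(cv2.minEnclosingCircle(np.c_[x[m],y[m]].astype(np.float32)))
go((*p,.056))
E
```

```text
t: 19.9
tool_pos: [0.6233, 0.0247, 0.0612]
tcp_rot: [-3.142, 0.0, -0.0]
wrist_force: [-0.5, -0.6, 0.2]
width: 0.0858
t: 20.5
tool_pos: [0.6255, 0.0247, 0.2392]
tcp_rot: [3.141, 0.0, 0.019]
wrist_force: [0.2, -0.6, 0.6]
width: 0.085
t: 21.4
tool_pos: [0.4597, -0.2035, 0.2311]
tcp_rot: [-3.141, -0.002, -0.0]
wrist_force: [0.3, 0.5, -0.4]
width: 0.0855
((0.45964959263801575, -0.20384618639945984), 0.0322662852704525)
t 21.45 pos [ 0.4598 -0.2033  0.2311] w 0.0855 F [-0.7  0.  -0.7] err [-0.001 -0.     0.002]
(0.459, -0.204, 0.056) (array([-0.08,  0.08, 17.51]), array([-0.001, -0.   ,  0.002]))
```

View pics/w6.png

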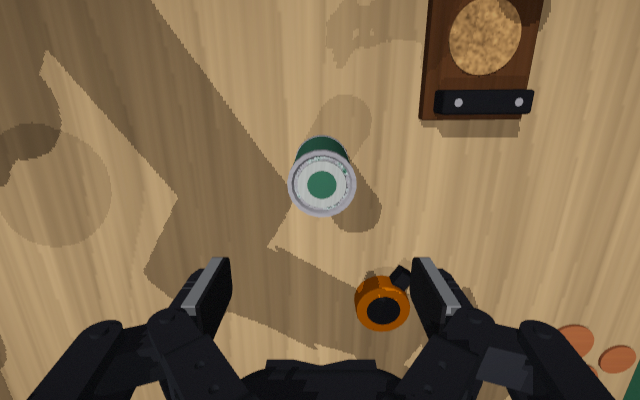

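Green is at (322,184), and the measured centre matches the TCP within 1 mm.

```bash
python3 -m pendant '[[1,0,0,4,0,0,0],[1,0,0,8,0,0,0],[1,0,0,11,0,0,0],[1,0,0,14,0,0,0],[1,0,0,16.5,0,0,0],[1,0,0,17.4,0,0,0],[1,0,0,17.4,0,0,0],[1,0,0,17.4,0,0,0]]' 35
python3 -m pendant '[[0.6,0,0,0,0,0,0],[0.6,0,0,0,0,0,0],[0.5,0,0,0,0,0,0],[0.5,0,0,0,0,0,0],[0.4,0,0,0,0,0,0],[0.4,0,0,0,0,0,0],[0.4,0,0,0,0,0,0]]' 45
python3 -m pendant '[[0.4,0,0,-0.5,0,0,0],[0.4,0,0,-2,0,0,0],[0.4,0,0,-4,0,0,0],[0.4,0,0,-7,0,0,0],[0.4,0,0,-10,0,0,0],[0.4,0,0,-12,0,0,0],[0.4,0,0,-12,0,0,0],[0.4,0,0,-12,0,0,0]]' 45
python3 - <<'E'
from h import *
from cell import imaging
f=imaging.grab_frame('wrist');cv2.imwrite('pics/w7.png',f['image'][:,:,::-1])
go((*P['green'],.176))
E
```

```text
t: 22.25
tool_pos: [0.4604, -0.2042, 0.0585]
tcp_rot: [3.141, 0.002, 0.003]
wrist_force: [0.5, -0.2, -0.2]
width: 0.0855
t: 22.95
tool_pos: [0.4606, -0.205, 0.0593]
tcp_rot: [3.14, -0.0, 0.006]
wrist_force: [0.9, 0.2, 7.1]
width: 0.0627
t: 23.75
tool_pos: [0.4585, -0.2039, 0.1759]
tcp_rot: [-3.14, 0.0, 0.003]
wrist_force: [-0.1, 0.6, -4.7]
width: 0.0629
t 23.8 pos [ 0.458  -0.2037  0.175 ] w 0.0632 F [-0.7 -0.  -4.3] err [-0.002  0.004 -0.   ]
(0.624, -0.0704, 0.176) (array([ 16.6 , -13.33,  -0.14]), array([-0.002,  0.004, -0.   ]))
```

View pics/w7.png

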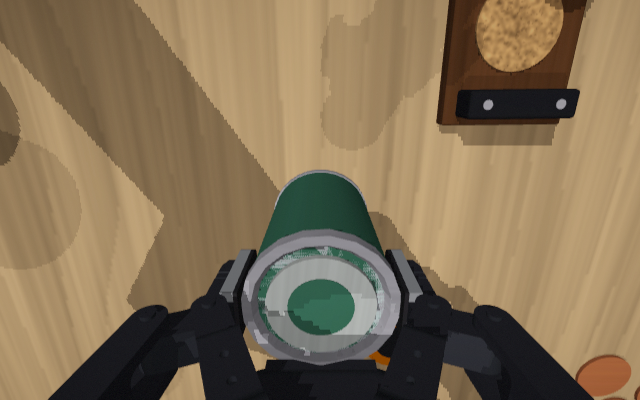

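Green is held upright. I carry it to pad_a.

```bash
python3 -m pendant '[[0.4,1,-0.8,0,0,0,0],[0.4,3,-2.5,0,0,0,0],[0.4,6,-5,0,0,0,0],[0.4,9,-7.5,0,0,0,0],[0.4,12,-10,0,0,0,0],[0.4,14.5,-12,0,0,0,0],[0.4,16,-13.2,0,0,0,0],[0.4,16.4,-13.4,0,0,0,0],[0.4,16.4,-13.4,0,0,0,0],[0.4,16.4,-13.4,0,0,0,0]]' 45
python3 -m pendant '[[0.4,0,0,2,0,0,0],[0.4,0,0,5,0,0,0],[0.4,0,0,7,0,0,0],[0.4,0,0,8.5,0,0,0],[0.4,0,0,9,0,0,0],[0.4,0,0,9,0,0,0],[0.4,0,0,9,0,0,0]]' 45
python3 - <<'E'
from h import *
from cell import imaging
f=imaging.grab_frame('wrist')
go((*P['green'],.0785))
E
```

```text
t: 24.8
tool_pos: [0.6224, -0.0705, 0.1762]
tcp_rot: [-3.142, 0.001, 0.004]
wrist_force: [-0.3, -0.7, -4.2]
width: 0.0629
t: 25.5
tool_pos: [0.624, -0.0706, 0.0889]
tcp_rot: [3.141, -0.001, 0.004]
wrist_force: [-0.4, -0.7, -3.1]
width: 0.0632
t 25.55 pos [ 0.6243 -0.0706  0.0892] w 0.0628 F [ 1.6  0.1 -3.4] err [ 0.001 -0.003 -0.   ]
(0.624, -0.0704, 0.0785) (array([-0.03, -0.02,  1.07]), array([ 0.001, -0.003, -0.   ]))
```

```bash
python3 -m pendant '[[0.4,0,0,0.3,0,0,0],[0.4,0,0,0.5,0,0,0],[0.4,0,0,0.7,0,0,0],[0.4,0,0,0.8,0,0,0],[0.4,0,0,0.8,0,0,0]]' 45
python3 -m pendant '[[0.4,0,0,0.1,0,0,0],[0.4,0,0,0.1,0,0,0]]' 45
```

```text
t: 26.05
tool_pos: [0.6234, -0.0702, 0.0804]
tcp_rot: [-3.142, -0.0, -0.001]
wrist_force: [-2.3, -0.4, 2.1]
width: 0.0628
t: 26.25
tool_pos: [0.6234, -0.0701, 0.0804]
tcp_rot: [3.142, 0.0, 0.002]
wrist_force: [-4.2, 0.7, 7.3]
width: 0.0632
```

Released on contact. Then I lift straight up and back off, to uncover the rack for a check.

```bash
python3 -m pendant '[[0.85,0,0,0,0,0,0],[1,0,0,0,0,0,0],[1,0,0,0,0,0,0],[1,0,0,0,0,0,0],[1,0,0,0,0,0,0]]' 45;  python3 -m pendant '[[1,0,0,-1,0,0,0],[1,0,0,-4,0,0,0],[1,0,0,-8,0,0,0],[1,0,0,-12,0,0,0],[1,0,0,-15,0,0,0],[1,0,0,-15,0,0,0]]' 45
python3 -m pendant '[[1,-30,25,0,0,0,0],[1,-30,25,0,0,0,0],[1,-30,25,0,0,0,0],[1,-30,25,0,0,0,0],[1,-30,25,0,0,0,0],[1,-30,25,0,0,0,0],[1,-30,25,0,0,0,0],[1,-30,25,0,0,0,0],[1,-30,25,0,0,0,0],[1,-30,25,0,0,0,0]]' 45
python3 - <<'E'
from h import *
from cell import imaging
go()
for n in ['top','scene']:
    f=imaging.grab_frame(n);W=cloud(f);cv2.imwrite(f'pics/{n}9.png',f['image'][:,:,::-1])
    x,y,z=W[...,0],W[...,1],W[...,2]
    for k in P:
        h=H[k]+.021;p=P[k];m=(np.abs(z-h)<.008)&(np.hypot(x-p[0],y-p[1])<.045)
        if m.sum()>50:
            c,r=cv2.minEnclosingCircle(np.c_[x[m],y[m]].astype(np.float32));print(n,k,p,np.round(c,4),round(r,4),'z',np.median(z[m]).round(4),h)
E
```

```text
t: 26.75
tool_pos: [0.6232, -0.0703, 0.0781]
tcp_rot: [-3.141, 0.0, 0.0]
wrist_force: [0.2, -0.6, 0.3]
width: 0.0853
t: 27.35
tool_pos: [0.6258, -0.0708, 0.2365]
tcp_rot: [3.139, 0.0, 0.021]
wrist_force: [0.2, -0.5, 0.8]
width: 0.0851
t: 28.35
tool_pos: [0.3226, -0.3205, 0.228]
tcp_rot: [-3.141, 0.004, -0.0]
wrist_force: [0.8, 1.2, 0.0]
width: 0.0858
t 28.35 pos [ 0.3226 -0.3205  0.228 ] w 0.0858 F [0.8 1.2 0. ] err [-0.001 -0.    -0.002]
top yellow (0.621, 0.2145) [0.6195 0.2126] 0.0233 z 0.0708 0.07100000000000001
top blue (0.622, 0.1198) [0.6202 0.1194] 0.0262 z 0.0868 0.08700000000000001
top white (0.6233, 0.0248) [0.6211 0.023 ] 0.0292 z 0.1028 0.10300000000000001
top green (0.624, -0.0704) [ 0.6216 -0.0699] 0.0326 z 0.1186 0.11900000000000001
scene yellow (0.621, 0.2145) [0.6204 0.2159] 0.0243 z 0.0709 0.07100000000000001
scene blue (0.622, 0.1198) [0.6223 0.1218] 0.0275 z 0.0869 0.08700000000000001
scene white (0.6233, 0.0248) [0.622 0.025] 0.0304 z 0.1028 0.10300000000000001
scene green (0.624, -0.0704) [ 0.6233 -0.0679] 0.033 z 0.1187 0.11900000000000001
```

View pics/top9.png

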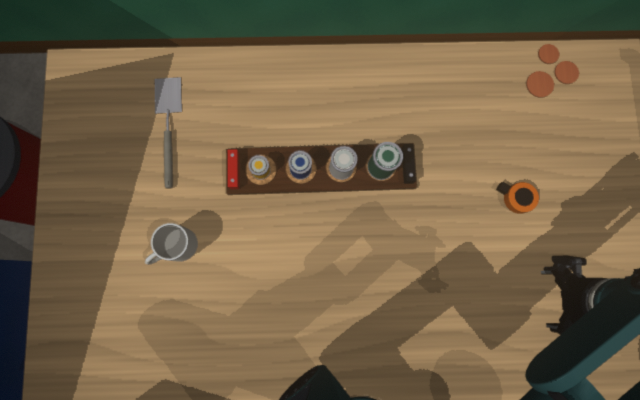

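View pics/scene9.png

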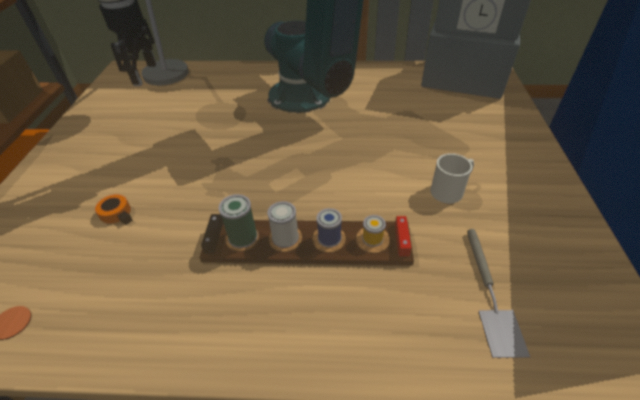

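Both views show the order from the red stop as yellow (258,166), blue (300,162), white (343,161), green (387,157) in the top image. All four are upright and centred within about 3 mm, with lid heights matching tins resting on the pads. The mug is unmoved at (170,242) and the arm is clear.

```bash
python3 -m pendant '[[1,0,0,0,0,0,0],[1,0,0,0,0,0,0],[1,0,0,0,0,0,0]]'; python3 -c "
from cell import hand_in
print(hand_in())"
```

```text
t: 28.75
tool_pos: [0.3239, -0.3197, 0.2282]
tcp_rot: [-3.141, -0.003, 0.0]
wrist_force: [0.5, -0.4, 0.4]
width: 0.0857
the job is handed in; nothing more can be done
None
```

All four tins are on the rack in size order, and I handed the job in at about 29 s of the 93 s allowed. The red stop is next to pad_d, so yellow went on pad_d, blue on pad_c, white on pad_b and green on pad_a. I set each tin down until the wrist force showed contact, then released it.

**Position:** in the last pictures the top and scene cameras both put every tin within about 3 mm of its pad's centre. They differed from each other by up to about 3 mm in y, which fits the 2 mm calibration error.

**Height and tilt:** lid heights were within 0.5 mm of the value expected for a tin resting on its pad. All four look upright in the pictures, but I did not measure the tilt separately.

**Mug and arm:** the mug is at the same pixel position as at the start, and the arm is clear of everything. No check failed.

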